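# Ease off the ratchet of a cheese press

## Robot

A 6-joint arm with a two-finger parallel gripper is mounted at the origin on a cart in front of the work surface, level with it; the furniture and walls round the work are solid. World frame = base frame: x ahead of the robot, y to its left, z up, the work surface at z = 0. Lengths are in mm, angles in rad, forces in N, time in s.
With the tool pointing down it reaches from about 300 to 775 mm from the base axis. Payload 14.6 kg.
Tool frame: the origin (TCP) lies between the finger pads; the fingertips stand 11 mm ahead of it and the grasp point (between the pads) lies 8 mm behind it; z points along the fingers, y is the line along which they close (so a half turn about z gives the same grasp; the last joint's range is limited). The gripper opens to 94 mm and grips with 3 to 60 N. Pads are 16 mm wide; open, the fingers measure 119 mm over their backs; the gripper's body (75 mm by 177 mm) begins 78 mm behind the grasp point.
Start: joints at [1.112, 0.3, 1.521, -0, 1.321, -0.067], TCP at [210.015, 508.313, 184.046] pointing down, gripper open.
Joint ranges: [-3.03, 3.03], [-0.79, 2.21], [0.23, 2.52], [-1.04, 4.18], [0, 3.07], [-2.55, 2.55]. Speed limits (rad/s): [2.22, 2.22, 2.57, 3.14, 3.14, 3.14].

## Interface

Orientations are given as [roll, pitch, yaw] about the fixed x, y, z axes, in that order (R = Rz(yaw) Ry(pitch) Rx(roll)).
In Python, from cell import manip gives the robot as it stands. The module is installed in compiled form; this text tells all that it offers.
- The arm moves only by the tool arm_command, never from a script. Its argument "rows" is one flat list of numbers, 5 for each row, row after row: the shift along the world's x, y, z in mm, then the turn about the world's z in degrees, then the finger opening in mm, from 0 to 94. In form: [dx, dy, dz, twist, jaw, dx, dy, dz, twist, jaw, ...]. A call has 1 to 5 rows; each row shifts and turns the commanded pose from where the row before left it; what a row does not reach is not made up. A row lasts 1/8 s, in which the tool goes at most 62.5 mm and 10.7 degrees, less where a joint would pass 70% of its speed; a pose out of reach is approached as far as the arm can. A call is refused whole if a number of a shift passes 62.5 or a number of a turn 10.7, either way. A call with a gripper value outside its range is refused whole. The fingers move at their own pace and stop on an object; "newtons" is the grip in N (left out, the last holds). Time passes only in rows, so rows that do not move let the fingers close. It gives the time, the measured TCP pose, the force and the opening at its end, in the units of the state.
- manip.read_state(): the state, without advancing time (a new reading comes with each control period).
- manip.camera(name): name is "scene" or "top"; returns a dict with "image" (384x512x3 uint8, blue, green, red), "z_map" (384x512 float32, mm along the optical axis (not along the pixel's ray), 0 where there is no reading), "fx", "fy", "cx", "cy" (pixels), "pose" (4x4, takes a point from camera to world coordinates). Camera axes: x right, y down, z forward; pixel columns grow to the right and rows downward; lengths in mm; the calibration is good to about 2 mm. A picture is of the moment at which its call begins.
- manip.sign_off(): hands the job in, once; it reports no verdict.
The state is a dict: "clock": time; "joints": joint angles; "qd": joint speeds; "effort": joint torques, N m; "eef_pos": TCP position; "eef_rot": TCP orientation; "wrist_force": force on the tool from outside, world axes, zero at the start; "moment": the same for the moment, N m; "finger_gap": finger opening in mm.
Only numpy, scipy, OpenCV 4.12 (cv2) and the standard library are available. Lean on these libraries where they do the work, as an engineer would, in place of code of your own. Each camera call takes 0.05 s, during which the arm holds its last target. There are 200 camera calls.

## Task

Ease off the small cheese press: press the tail of its pawl down at the thumb screw, feeling for the rubber stop and never pushing harder than about 20 N, and keep it down while the spring turns the crank back by itself. When the crank comes up, let the pawl go so that it drops into the toothed wheel and holds the crank pointing straight up, to within about 20 degrees. Do not touch the crank or the wheel, and leave the things round the press standing where they are.

Things in the scene. Friction and masses are not known exactly. Their poses are not given: they have to be found in the camera images.
- press: Aluminium press, foot 230 x 215 mm, fixed, 170 mm high. Origin: on its underside, under the wheel and housing's middle line; -x is the front, with the upright toothed wheel (100 mm across, 20 teeth) and crank; +y is left, seen from the front. Behind, a plunger in a white mould rises as the wheel turns back.
- axle (a point): Point on the wheel's level axle (along the press's x), 92 mm up, in the plane of crank_grip. With the pawl up a spring turns wheel and crank back, clockwise seen from the front, at about 0.2 rad/s; it goes on past the top if not stopped. The pawl holds it every 18 degrees: when let go, the wheel creeps on to the next tooth.
- crank_grip (a point): Middle of the crank's black handle (19 mm thick, 34 mm long), 50 mm from point axle. At the start it stands 90 to 160 degrees anticlockwise of straight up, seen from the front (to the left or lower left). Straight up = right above point axle.
- pawl (a joint): Angle (rad) of the pawl, a steel rocker right of the wheel, pivot along the press's x. 0 = nose in a tooth gap; grows as its tail, on the right, is pressed down; over about 0.11 the nose is clear of the teeth; 0.135 = on the rubber stop, which gives a little. A spring and the load on the tooth hold it in (some 3 to 5 N at the thumb screw).
- tail (a point): Middle of the flat top of the pawl's tail (18 x 34 mm), under the thumb screw, 52 mm right of the pivot, about 116 mm up with the pawl in. The screw's round black head, 25 mm wide, stands over it; its top is 8 to 24 mm above this point as the screw happens to be set (not measured: feel for it). From there the tail goes down about 7 mm to the stop.
- mug_b: White mug, 82 x 112 x 94 mm, bystander; origin on its underside.
- salt_shaker: Salt shaker, 44 mm wide, 90 mm high, left of the press, bystander; origin on its underside.
- teaspoon: Steel teaspoon, 130 mm long, lying before the press, bystander; origin on its underside.
- garlic: Head of garlic, 54 mm, bystander right of the press; origin on its underside.
- crank: Steel crank with the black handle, 62 x 16 x 8 mm, 16 mm before the toothed wheel; origin on the axle in the wheel's plane, its z axis points along the arm to the handle.
- drum: Dark toothed wheel, 100 mm across, 10 mm thick, carrying the crank; origin on the axle, 92 mm up.
- egg_timer: Egg timer, 62 mm wide, 45 mm high, bystander at the right; origin on its underside.
- lemon: Lemon, 83 x 58 mm, bystander at the right; origin on its underside.

How it is judged:
By the outcome, as a careful person would: the job done as asked, in the order asked, and still so for the second after the job is handed in, with the robot touching nothing.
It also fails if it takes over 58 s, if anything falls off the work surface, if the arm or the gripper's body presses on something with over 40 N, if the wrist force passes 120 N, or if a joint passes its speed limit or range.

## Working session

There is one attempt and no reset: what is moved stays moved. The work goes in short steps, Python scripts to look and compute and a tool call to move; the robot and the scene stay as the last step left them, time stands still between calls to the robot, and variables do not carry over. Pictures are saved under pics/ and viewed, on a budget of 10 in all, crops included, one or two more only if the job needs it, and the job is handed in when it is done.

Besides the shell and the picture viewer there is one more tool, called after "Emit:" by a JSON object that holds its "api" and its "payload", one argument or row to a line. arm_command: Moves the arm, as the interface text tells. Its arguments: {"type":"object","properties":{"rows":{"type":"array","items":{"type":"number"}},"newtons":{"type":"number"}},"required":["rows"]}

```bash
mkdir -p pics; cat > h.py <<'E'
import numpy as np, cv2
from cell import manip
def cam(n):
    c=manip.camera(n); return c
def pt(c,u,v,z=None):
    d=np.array([(u-c["cx"])/c["fx"],(v-c["cy"])/c["fy"],1.0]); P=np.array(c["pose"])
    if z is None: return P[:3,:3]@(d*c["z_map"][int(v),int(u)])+P[:3,3]
    r=P[:3,:3]@d; return P[:3,3]+r*(z-P[2,3])/r[2]
def cloud(c):
    v,u=np.indices(c["z_map"].shape); Z=c["z_map"]; P=np.array(c["pose"])
    X=np.stack([(u-c["cx"])/c["fx"]*Z,(v-c["cy"])/c["fy"]*Z,Z],-1)
    W=X@P[:3,:3].T+P[:3,3]; W[Z==0]=np.nan; return W
E
python3 - <<'E'
from h import *
import pickle
for n in("scene","top"):
    c=cam(n); pickle.dump(c,open(n+".pkl","wb")); cv2.imwrite(f"pics/{n}0.png",c["image"]); print(n,np.round(c["pose"],2).tolist(),c["fx"])
print(manip.read_state())
E
```

```text
scene [[0.68, -0.42, 0.6, 15.4], [-0.73, -0.36, 0.58, -644.46], [-0.02, -0.83, -0.55, 624.59], [0.0, 0.0, 0.0, 1.0]] 398.7794331837531
top [[0.01, -0.99, 0.1, 440.95], [-1.0, -0.02, -0.01, -106.03], [0.02, -0.1, -0.99, 1186.92], [0.0, 0.0, 0.0, 1.0]] 446.48516991997434
{'clock': 0.1, 'joints': array([ 1.11243089e+00,  3.00409982e-01,  1.52152348e+00, -1.52891221e-06,
        1.32066889e+00, -6.66151885e-02]), 'qd': array([ 0.00171741, -0.00056878, -0.00146543, -0.00201711,  0.00010171,
        0.00149786]), 'effort': array([ 5.97477924e-05, -5.32649159e+01, -3.53278649e+01,  7.08675664e-02,
        2.35582731e-02, -9.02767397e-05]), 'eef_pos': array([209.89311805, 508.10302563, 183.54422242]), 'eef_rot': array([-3.14058510e+00, -6.57338114e-05,  2.74984275e+00]), 'wrist_force': array([-0.7042944 , -0.48427367, -0.83619659]), 'moment': array([0.00407403, 0.01853941, 0.03632651]), 'finger_gap': 93.8878794431949}
```

View pics/scene0.png

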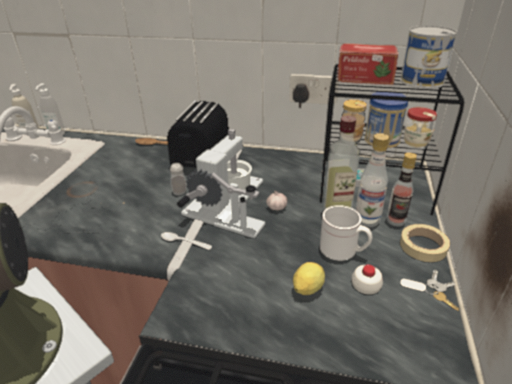

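View pics/top0.png

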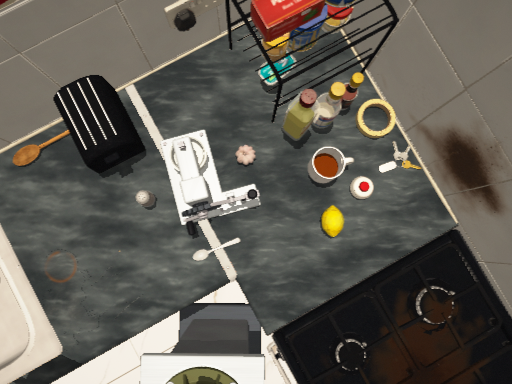

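The press is seen in both views. In the top view its thumb screw is near (252,193), the wheel at (205,213). In the scene view the wheel is near (207,187) and the screw near (251,188). Next I zoom in and measure.

```bash
python3 - <<'E'
from h import *
import pickle
s=pickle.load(open("scene.pkl","rb"));t=pickle.load(open("top.pkl","rb"))
a=cv2.resize(s["image"][125:240,165:275],None,fx=5,fy=5,interpolation=cv2.INTER_CUBIC)
b=cv2.resize(t["image"][125:240,155:265],None,fx=5,fy=5,interpolation=cv2.INTER_CUBIC)
h=cv2.hconcat([a,b]); cv2.imwrite("pics/z.png",cv2.resize(h,(800,int(800*h.shape[0]/h.shape[1]))))
W=cloud(t)
for v in range(180,212,3): print(v,[(u,*np.round(W[v,u]).astype(int)) for u in range(240,264,4)])
# press foot: white px at low height
m=(W[...,2]>130)&(W[...,0]>450)&(W[...,0]<800)&(abs(W[...,1])<250)
yx=np.argwhere(m); 
n,l,st,ce=cv2.connectedComponentsWithStats(m.astype(np.uint8))
for i in range(1,n):
    if st[i,4]>20: print(st[i],ce[i],np.nanmean(W[l==i],0),np.nanmax(W[l==i][:,2]))
E
```

```text
180 [(240, np.int64(605), np.int64(-88), np.int64(1)), (244, np.int64(605), np.int64(-99), np.int64(2)), (248, np.int64(605), np.int64(-110), np.int64(2)), (252, np.int64(605), np.int64(-120), np.int64(1)), (256, np.int64(605), np.int64(-131), np.int64(2)), (260, np.int64(606), np.int64(-142), np.int64(-1))]
183 [(240, np.int64(597), np.int64(-88), np.int64(0)), (244, np.int64(596), np.int64(-99), np.int64(5)), (248, np.int64(597), np.int64(-110), np.int64(3)), (252, np.int64(597), np.int64(-121), np.int64(0)), (256, np.int64(597), np.int64(-131), np.int64(0)), (260, np.int64(598), np.int64(-142), np.int64(-1))]
186 [(240, np.int64(588), np.int64(-89), np.int64(1)), (244, np.int64(587), np.int64(-99), np.int64(12)), (248, np.int64(587), np.int64(-110), np.int64(15)), (252, np.int64(587), np.int64(-120), np.int64(13)), (256, np.int64(589), np.int64(-131), np.int64(2)), (260, np.int64(589), np.int64(-142), np.int64(2))]
189 [(240, np.int64(579), np.int64(-89), np.int64(8)), (244, np.int64(579), np.int64(-99), np.int64(12)), (248, np.int64(579), np.int64(-110), np.int64(15)), (252, np.i
[... 2226 characters left out ...]
p.int64(-122), np.int64(1)), (256, np.int64(525), np.int64(-132), np.int64(4)), (260, np.int64(525), np.int64(-143), np.int64(1))]
[ 270   66   46   63 1205] [295.46390041 100.19917012] [ 753.01229332 -211.50438761  224.31652327] 307.61333218458265
[  95   91   33   67 1214] [107.47940692 128.95634267] [701.61394814 225.46656043 145.53421188] 157.90732534795325
[ 172  136   37   68 1417] [189.01552576 171.62667608] [600.36600969  27.93555336 160.18752134] 189.36261192532527
[247 189  10  10  65] [251.46153846 193.47692308] [ 554.6029082  -117.97396105  132.48133898] 135.62356303117326
[188 201  35  12 144] [203.76388889 206.60416667] [521.21517106  -6.16033369 137.28156365] 145.7800625112211
```

View pics/z.png

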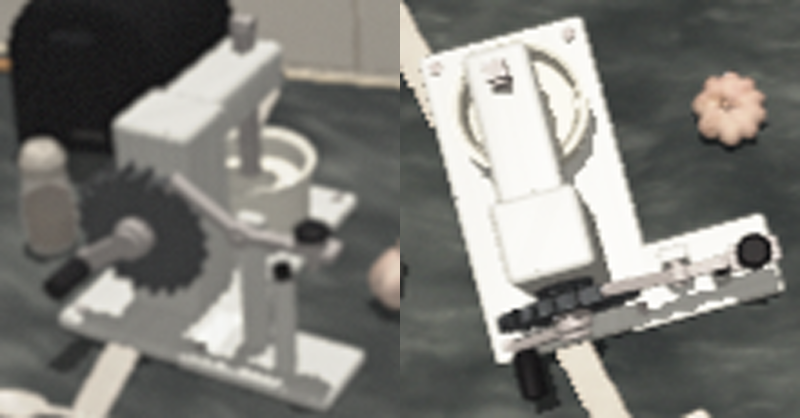

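Screw head: centre about (555,-118), top z about 133–135, within the expected 124–140. The crank handle is at lower left. I'll get the crank angle and clearances now.

```bash
cat >> h.py <<'E'
ex=np.array([.976,.218,0]); ey=np.array([-.218,.976,0])
E
python3 - <<'E'
from h import *
import pickle
s=pickle.load(open("scene.pkl","rb"));t=pickle.load(open("top.pkl","rb"))
S=cloud(s);T=cloud(t); o=np.array([555,-118,0])
def pr(P): d=P-o; return np.round([d@ex,d@ey,P[2]],1)
for n,u,v in(("grip",184,200),("grip2",181,203),("hub",202,190),("hub",200,191),("screw",251,188)): print(n,S[v,u].round(),pr(S[v,u]))
# foot edge yaw
ft=(T[...,2]>3)&(T[...,2]<25)&(t["image"].min(2)>150)&(abs(T[...,0]-600)<130)&(abs(T[...,1]+20)<130)
n,l,st,ce=cv2.connectedComponentsWithStats(ft.astype(np.uint8)); i=1+st[1:,4].argmax(); print(st[i])
# drum: points in scene dark, plane
g=s["image"].max(2)
d=S-o; X=d@ex;Y=d@ey;Z=S[...,2]
m=(g<75)&(X>-40)&(X<40)&(Y>30)&(Y<220)&(Z>25)&(Z<150)
for lo in range(-40,40,6):
    k=m&(X>=lo)&(X<lo+6)
    if k.sum(): print(lo,k.sum(),"Y",Y[k].min().round(),Y[k].max().round(),"Z",Z[k].min().round(),Z[k].max().round(),"mean",Y[k].mean().round(1),Z[k].mean().round(1))
hi=(T[...,2]>190)&(np.hypot(T[...,0]-555,T[...,1]+118)<220)
if hi.sum(): q=T[hi]; j=np.hypot(q[:,0]-555,q[:,1]+118).argmin(); print("near high",q[j])
E
```

```text
grip [476.  27.  69.] [-45.8 159.1  69.1]
grip2 [463.  23.  69.] [-59.4 157.4  69.2]
hub [506.  -8.  98.] [-23.3 118.1  98.2]
hub [501.  -6.  97.] [-28.1 120.6  97.4]
screw [ 554. -125.  131.] [ -2.2  -6.3 130.9]
[ 166  133   91   92 1449]
-40 17 Y 156.0 169.0 Z 60.0 72.0 mean 160.7 68.1
-34 10 Y 157.0 165.0 Z 59.0 72.0 mean 160.0 66.2
-28 1 Y 172.0 172.0 Z 68.0 68.0 mean 171.5 68.0
-22 7 Y 139.0 170.0 Z 62.0 122.0 mean 157.9 93.6
-16 442 Y 78.0 172.0 Z 50.0 140.0 mean 129.5 100.0
-10 203 Y 78.0 170.0 Z 52.0 140.0 mean 101.6 96.9
-4 16 Y 79.0 147.0 Z 72.0 136.0 mean 92.3 105.5
2 1 Y 154.0 154.0 Z 139.0 139.0 mean 154.4 138.6
8 1 Y 100.0 100.0 Z 111.0 111.0 mean 99.7 110.5
near high [ 717.86645791 -225.30703212  195.16466423]
```

Emit:
{"api": "arm_command", "payload": {
  "rows": [20,-20,40,0,0,30,-40,40,0,0,30,-50,0,-9,0,30,-50,0,-9,0,30,-50,0,-9,0],
  "newtons": 20
}}

```text
clock: 0.72
eef_pos: [349.8, 297.6, 263.0]
eef_rot: [-3.141, 0.0, 2.274]
wrist_force: [1.0, 0.4, -0.3]
finger_gap: 47.4
```

Emit:
{"api": "arm_command", "payload": {
  "rows": [25,-52,0,-7,0,25,-52,0,-7,0,25,-52,0,-7,0,25,-52,0,-7,0,25,-52,0,0,0]
}}

```text
clock: 1.35
eef_pos: [474.7, 37.4, 263.0]
eef_rot: [-3.141, -0.0, 1.788]
wrist_force: [0.1, 0.1, 0.1]
finger_gap: 0.9
```

Emit:
{"api": "arm_command", "payload": {
  "rows": [26,-52,0,0,0,26,-52,0,0,0,27,-51,-20,0,0,0,0,-35,0,0,0,0,-30,0,0]
}}

```text
clock: 1.98
eef_pos: [552.9, -116.3, 176.1]
eef_rot: [-3.14, -0.001, 1.789]
wrist_force: [-0.3, 0.6, -0.3]
finger_gap: 0.2
```

```bash
python3 - <<'E'
from h import *
s=cam("scene");t=cam("top")
a=cv2.resize(s["image"][110:240,155:285],(400,400),interpolation=cv2.INTER_CUBIC)
b=cv2.resize(t["image"][125:255,150:280],(400,400),interpolation=cv2.INTER_CUBIC)
cv2.imwrite("pics/a1.png",cv2.hconcat([a,b])); print(manip.read_state())
E
```

```text
{'clock': 2.075, 'joints': array([-2.71289332e-01,  3.41858979e-01,  1.48776176e+00,  3.75398715e-06,
        1.31799635e+00, -4.90092548e-01]), 'qd': array([ 6.59228117e-03, -4.59369338e-02, -7.30093381e-02,  1.03848849e-03,
        5.83281267e-02, -5.37310100e-05]), 'effort': array([-3.13506145e-01, -5.52222061e+01, -3.44223976e+01,  5.24948537e-02,
       -9.07038543e-01, -3.51254403e-04]), 'eef_pos': array([ 551.80802071, -115.49307168,  174.75040113]), 'eef_rot': array([-3.13627906e+00, -2.83893431e-03,  1.78959105e+00]), 'wrist_force': array([-0.70200482,  0.14711796, -0.35352912]), 'moment': array([-0.03946869,  0.0393173 ,  0.02054988]), 'finger_gap': 0.2799903846378831}
```

View pics/a1.png

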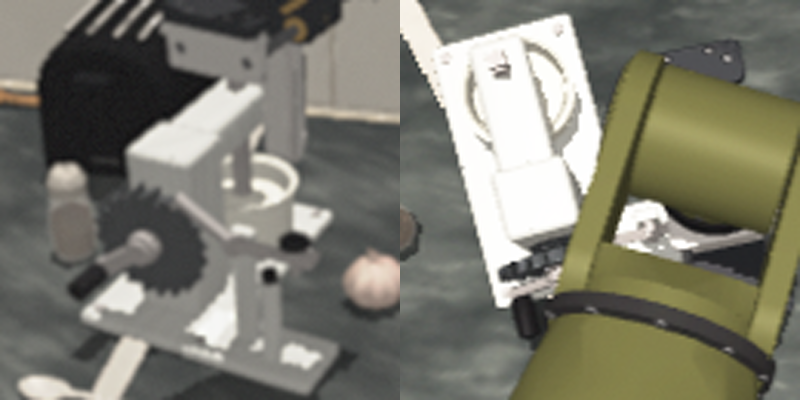

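```bash
python3 - <<'E'
from h import *
import pickle
s=pickle.load(open("scene.pkl","rb"));P=np.linalg.inv(s["pose"])
for p in([552,-115.5,163.7],[552,-115.5,200],[555,-118,134],[552,-115,240]):
    q=P@np.array([*p,1]); u=s["fx"]*q[0]/q[2]+s["cx"]; v=s["fy"]*q[1]/q[2]+s["cy"]; print(p,u,v,"crop",(u-155)*400/130,(v-110)*400/130)
E
```

```text
[552, -115.5, 163.7] 246.9641345499361 174.55310453271878 crop 282.96656784595723 198.6249370237501
[552, -115.5, 200] 246.48270416656703 160.23803635640942 crop 281.48524358943706 154.57857340433668
[555, -118, 134] 249.06141226355894 185.64180281339367 crop 289.41973004171984 232.7440086565959
[552, -115, 240] 245.75432955623648 143.60452781882324 crop 279.2440909422661 103.39854713484075
```

```bash
python3 - <<'E'
from h import *
s=cam("scene");S=cloud(s)
for v in range(135,195,4): print(v,[tuple(S[v,u].round().astype(int).tolist()) for u in (244,248,252)], s["image"][v,248])
cv2.imwrite("pics/a2.png",cv2.resize(s["image"][100:210,205:305],(600,660))[:600])
E
```

```text
135 [(542, -120, 265), (548, -126, 265), (563, -124, 259)] [123 126 130]
139 [(542, -120, 256), (548, -126, 256), (563, -123, 249)] [121 125 129]
143 [(542, -119, 247), (548, -125, 246), (563, -122, 239)] [121 125 129]
147 [(541, -120, 238), (547, -127, 238), (564, -121, 229)] [126 130 134]
151 [(539, -122, 230), (547, -126, 228), (563, -122, 220)] [126 131 134]
155 [(541, -120, 219), (546, -126, 219), (564, -121, 210)] [125 130 134]
159 [(541, -119, 209), (545, -127, 210), (561, -124, 202)] [127 131 135]
163 [(706, 46, 66), (549, -123, 197), (801, 106, 2)] [186 199 204]
167 [(699, 40, 58), (697, 22, 66), (783, 89, 2)] [170 183 187]
171 [(693, 34, 50), (681, 8, 66), (766, 74, 1)] [187 201 206]
175 [(657, -1, 68), (673, 0, 60), (751, 59, 0)] [133 143 146]
179 [(659, 2, 53), (677, 4, 44), (720, 31, 12)] [132 142 145]
183 [(657, 1, 41), (675, 3, 32), (707, 19, 10)] [133 142 145]
187 [(658, 2, 27), (553, -116, 131), (559, -123, 131)] [27 26 27]
191 [(548, -108, 118), (546, -123, 127), (551, -130, 127)] [49 51 52]
```

View pics/a2.png

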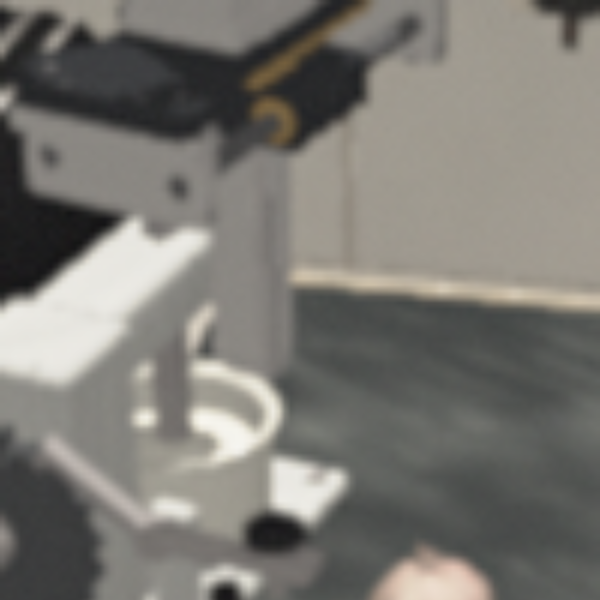

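The finger bottom appears about 20–30 mm higher than the spec says (seen at z 197, expected 163), so I go by feel. I descend quickly to just above where contact could come at the earliest, then in small steps.

Emit:
{"api": "arm_command", "payload": {
  "rows": [3,-2,-10,0,0,0,0,-10,0,0,0,0,-3,0,0]
}}

```text
clock: 2.5
eef_pos: [556.2, -117.6, 154.6]
eef_rot: [-3.141, -0.0, 1.79]
wrist_force: [0.2, 0.1, -0.4]
finger_gap: 0.4
```

Emit:
{"api": "arm_command", "payload": {
  "rows": [0,0,-2.5,0,0,0,0,-2,0,0]
}}

```text
clock: 2.75
eef_pos: [556.4, -117.7, 150.7]
eef_rot: [3.141, 0.0, 1.79]
wrist_force: [-0.4, 0.6, -0.4]
finger_gap: 0.1
```

Emit:
{"api": "arm_command", "payload": {
  "rows": [0,0,-2.5,0,0,0,0,-2,0,0]
}}

```text
clock: 3.0
eef_pos: [556.3, -117.7, 146.0]
eef_rot: [3.142, 0.0, 1.79]
wrist_force: [-0.3, 0.3, -0.1]
finger_gap: 0.3
```

Emit:
{"api": "arm_command", "payload": {
  "rows": [0,0,-2,0,0,0,0,-2,0,0]
}}

```text
clock: 3.25
eef_pos: [556.3, -117.7, 142.0]
eef_rot: [3.142, -0.0, 1.79]
wrist_force: [0.6, -0.7, 0.6]
finger_gap: 0.6
```

Emit:
{"api": "arm_command", "payload": {
  "rows": [0,0,-2,0,0,0,0,-2,0,0]
}}

```text
clock: 3.5
eef_pos: [556.3, -117.8, 138.0]
eef_rot: [-3.142, 0.0, 1.79]
wrist_force: [-0.0, 0.2, 0.2]
finger_gap: 0.5
```

```bash
python3 - <<'E'
from h import *
s=cam("scene");S=cloud(s)
d=np.hypot(S[...,0]-552,S[...,1]+119); 
for u in(246,248,250): print(u,[(v,int(S[v,u,2])) for v in range(160,192,2) if d[v,u]<25])
cv2.imwrite("pics/a3.png",cv2.resize(s["image"][120:220,200:300],(500,500)))
E
```

```text
246 [(160, 205), (162, 199), (164, 195), (166, 191), (168, 186), (170, 180), (172, 175), (174, 171), (186, 129), (188, 130), (190, 125)]
248 [(160, 206), (162, 201), (164, 197), (166, 191), (168, 186), (170, 182), (172, 177), (174, 172), (176, 162), (186, 129), (188, 131), (190, 129)]
250 [(160, 206), (162, 202), (164, 196), (166, 193), (168, 186), (170, 182), (172, 177), (174, 171), (176, 167), (186, 132), (188, 132), (190, 128)]
```

The picture data put the finger bottom at z≈165 with TCP at 138, so there is about 30 mm still to go. No force so far agrees with that.

Emit:
{"api": "arm_command", "payload": {
  "rows": [0,0,-6,0,0,0,0,-5,0,0,0,0,-4,0,0,0,0,-2,0,0]
}}

```text
clock: 4.05
eef_pos: [556.2, -117.7, 120.7]
eef_rot: [-3.141, -0.0, 1.79]
wrist_force: [-0.3, 0.8, 0.1]
finger_gap: 0.6
```

Emit:
{"api": "arm_command", "payload": {
  "rows": [0,0,-2,0,0,0,0,-2,0,0]
}}

```text
clock: 4.3
eef_pos: [556.4, -117.7, 117.1]
eef_rot: [3.141, 0.0, 1.79]
wrist_force: [-0.4, 0.2, 0.5]
finger_gap: 0.6
```

Emit:
{"api": "arm_command", "payload": {
  "rows": [0,0,-2,0,0,0,0,-1,0,0]
}}

```text
clock: 4.55
eef_pos: [556.3, -117.7, 114.0]
eef_rot: [-3.142, -0.0, 1.79]
wrist_force: [-0.2, -0.2, -0.4]
finger_gap: 0.6
```

Emit:
{"api": "arm_command", "payload": {
  "rows": [0,0,-2,0,0,0,0,-1,0,0]
}}

```text
clock: 4.8
eef_pos: [556.2, -117.7, 110.9]
eef_rot: [-3.141, -0.0, 1.79]
wrist_force: [-1.0, 0.4, -0.1]
finger_gap: 0.4
```

Emit:
{"api": "arm_command", "payload": {
  "rows": [0,0,-2,0,0,0,0,-1,0,0]
}}

```text
clock: 5.05
eef_pos: [556.6, -118.2, 108.5]
eef_rot: [3.141, 0.001, 1.79]
wrist_force: [-0.4, -4.2, 4.9]
finger_gap: 0.6
```

```bash
python3 - <<'E'
from h import *
s=cam("scene");S=cloud(s)
d=np.hypot(S[...,0]-552,S[...,1]+119); 
for u in(246,248,250): print(u,[(v,int(S[v,u,2])) for v in range(168,194,2) if d[v,u]<25])
print(manip.read_state()["wrist_force"])
cv2.imwrite("pics/a4.png",cv2.resize(s["image"][130:220,190:280],(540,540)))
E
```

```text
246 [(168, 187), (170, 181), (172, 175), (174, 170), (176, 165), (178, 160), (180, 154), (182, 148), (184, 144), (186, 138), (188, 128), (190, 126), (192, 121)]
248 [(168, 186), (170, 182), (172, 175), (174, 173), (176, 166), (178, 161), (180, 156), (182, 151), (184, 145), (186, 140), (188, 130), (190, 128), (192, 126)]
250 [(168, 187), (170, 182), (172, 179), (174, 173), (176, 168), (178, 161), (180, 156), (182, 149), (184, 147), (186, 142), (188, 129), (190, 126), (192, 124)]
[ 0.79962475 -2.82008543  3.18263901]
```

View pics/a4.png

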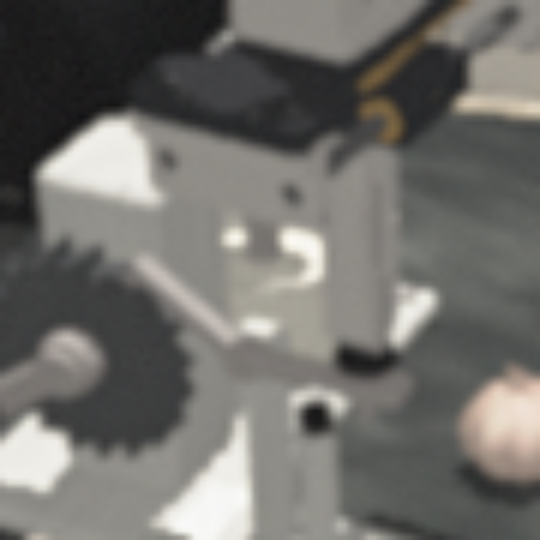

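Light contact at TCP z≈109: the finger sits on the black screw head at (365,355) and is centred on it. I press on in small steps toward the stop.

Emit:
{"api": "arm_command", "payload": {
  "rows": [0,0,-1.5,0,0,0,0,-1,0,0]
}}

```text
clock: 5.35
eef_pos: [556.1, -117.5, 105.2]
eef_rot: [-3.141, -0.001, 1.79]
wrist_force: [-0.6, -0.4, 0.9]
finger_gap: 0.8
```

Emit:
{"api": "arm_command", "payload": {
  "rows": [0,0,-1,0,0,0,0,-1,0,0]
}}

```text
clock: 5.6
eef_pos: [556.3, -117.8, 103.5]
eef_rot: [-3.141, 0.0, 1.79]
wrist_force: [0.2, -2.0, 3.1]
finger_gap: 0.5
```

Emit:
{"api": "arm_command", "payload": {
  "rows": [0,0,-1,0,0,0,0,0,0,0]
}}

```text
clock: 5.85
eef_pos: [556.4, -117.8, 102.7]
eef_rot: [3.141, 0.0, 1.79]
wrist_force: [0.5, -2.1, 2.6]
finger_gap: 0.4
```

Emit:
{"api": "arm_command", "payload": {
  "rows": [0,0,-0.7,0,0,0,0,0,0,0]
}}

```text
clock: 6.1
eef_pos: [556.5, -117.9, 102.4]
eef_rot: [3.141, 0.0, 1.79]
wrist_force: [-2.1, -1.8, 7.9]
finger_gap: 0.6
```

Emit:
{"api": "arm_command", "payload": {
  "rows": [0,0,-0.6,0,0,0,0,0,0,0]
}}

```text
clock: 6.35
eef_pos: [556.6, -117.9, 102.2]
eef_rot: [3.141, 0.001, 1.79]
wrist_force: [-2.3, -1.9, 11.1]
finger_gap: 0.5
```

```bash
cat >> h.py <<'E'
def crank(save=None):
    s=cam("scene"); S=cloud(s); d=S-np.array([555,-118,0]); X=d@ex;Y=d@ey;Z=S[...,2]; g=s["image"].max(2)
    m=(g<80)&(X>-75)&(X<-26)&(Y>60)&(Y<200)&(Z>20)&(Z<170)
    n,l,st,ce=cv2.connectedComponentsWithStats(m.astype(np.uint8))
    if n>1:
        i=1+st[1:,4].argmax(); k=l==i; dy,dz=np.median(Y[k])-120,np.median(Z[k])-93
        print("n",st[i,4],"dy,dz",round(dy,1),round(dz,1),"r",round(np.hypot(dy,dz),1),"deg",round(np.degrees(np.arctan2(dy,dz)),1))
    st=manip.read_state(); print(round(st["clock"],3),st["wrist_force"].round(1),st["eef_pos"].round(1))
    if save: cv2.imwrite(save,cv2.resize(s["image"][130:220,165:275],(660,540),interpolation=cv2.INTER_CUBIC))
E
python3 -c "
from h import *
crank()"
```

```text
n 99 dy,dz 45.5 -15.3 r 48.0 deg 108.6
6.4 [-2.9 -3.6 11.2] [ 556.6 -117.9  102.2]
```

On the stop (11 N and hardly any further travel) and the crank has begun to turn. I hold and track it.

Emit:
{"api": "arm_command", "payload": {
  "rows": [0,0,0,0,0,0,0,0,0,0,0,0,0,0,0,0,0,0,0,0,0,0,0,0,0]
}}

```text
clock: 7.02
eef_pos: [556.5, -117.9, 102.2]
eef_rot: [3.141, 0.001, 1.79]
wrist_force: [-1.7, -1.6, 10.7]
finger_gap: 0.5
```

```bash
python3 -c "
import h,pickle
h.crank()
h.cam=lambda n: pickle.load(open('scene.pkl','rb'))
print('start');h.crank()"
```

```text
n 95 dy,dz 48.0 -9.0 r 48.9 deg 100.7
7.075 [-1.9 -2.3 10.5] [ 556.5 -117.9  102.2]
start
n 102 dy,dz 39.3 -25.7 r 46.9 deg 123.1
7.075 [-1.9 -2.3 10.5] [ 556.5 -117.9  102.2]
```

Emit:
{"api": "arm_command", "payload": {
  "rows": [0,0,0,0,0,0,0,0,0,0,0,0,0,0,0,0,0,0,0,0,0,0,0,0,0]
}}

```text
clock: 7.7
eef_pos: [556.5, -117.9, 102.1]
eef_rot: [3.141, 0.001, 1.79]
wrist_force: [-2.2, -3.3, 10.1]
finger_gap: 0.7
```

Emit:
{"api": "arm_command", "payload": {
  "rows": [0,0,0,0,0,0,0,0,0,0,0,0,0,0,0,0,0,0,0,0,0,0,0,0,0]
}}

```text
clock: 8.32
eef_pos: [556.5, -117.8, 102.1]
eef_rot: [3.141, 0.001, 1.79]
wrist_force: [-2.5, -1.6, 9.2]
finger_gap: 0.9
```

Emit:
{"api": "arm_command", "payload": {
  "rows": [0,0,0,0,0,0,0,0,0,0,0,0,0,0,0,0,0,0,0,0,0,0,0,0,0]
}}

```text
clock: 8.95
eef_pos: [556.5, -117.8, 102.0]
eef_rot: [3.141, 0.001, 1.79]
wrist_force: [-2.2, -2.3, 8.8]
finger_gap: 0.2
```

Emit:
{"api": "arm_command", "payload": {
  "rows": [0,0,0,0,0,0,0,0,0,0,0,0,0,0,0,0,0,0,0,0,0,0,0,0,0]
}}

```text
clock: 9.57
eef_pos: [556.5, -117.8, 102.0]
eef_rot: [3.141, 0.001, 1.79]
wrist_force: [-2.3, -1.2, 8.8]
finger_gap: 0.5
```

```bash
python3 -c "
import h
h.crank()"
```

```text
n 93 dy,dz 47.8 17.3 r 50.9 deg 70.1
9.625 [-1.7 -1.7  9.3] [ 556.5 -117.8  102. ]
```

Emit:
{"api": "arm_command", "payload": {
  "rows": [0,0,0,0,0,0,0,0,0,0,0,0,0,0,0,0,0,0,0,0,0,0,0,0,0]
}}

```text
clock: 10.25
eef_pos: [556.5, -117.8, 101.9]
eef_rot: [3.141, 0.0, 1.79]
wrist_force: [-2.5, -1.4, 8.8]
finger_gap: 0.6
```

Emit:
{"api": "arm_command", "payload": {
  "rows": [0,0,0,0,0,0,0,0,0,0,0,0,0,0,0,0,0,0,0,0,0,0,0,0,0]
}}

```text
clock: 10.88
eef_pos: [556.5, -117.8, 101.9]
eef_rot: [3.141, 0.0, 1.79]
wrist_force: [-2.0, -1.1, 7.9]
finger_gap: 0.3
```

Emit:
{"api": "arm_command", "payload": {
  "rows": [0,0,0,0,0,0,0,0,0,0,0,0,0,0,0,0,0,0,0,0,0,0,0,0,0]
}}

```text
clock: 11.5
eef_pos: [556.5, -117.8, 101.9]
eef_rot: [3.141, 0.0, 1.79]
wrist_force: [-1.4, -1.4, 7.8]
finger_gap: 0.6
```

Emit:
{"api": "arm_command", "payload": {
  "rows": [0,0,0,0,0,0,0,0,0,0,0,0,0,0,0,0,0,0,0,0,0,0,0,0,0]
}}

```text
clock: 12.12
eef_pos: [556.5, -117.8, 101.8]
eef_rot: [3.141, 0.0, 1.79]
wrist_force: [-2.0, -1.6, 8.1]
finger_gap: 0.1
```

Emit:
{"api": "arm_command", "payload": {
  "rows": [0,0,0,0,0,0,0,0,0,0,0,0,0,0,0,0,0,0,0,0,0,0,0,0,0]
}}

```text
clock: 12.75
eef_pos: [556.4, -117.8, 101.8]
eef_rot: [3.141, 0.0, 1.79]
wrist_force: [-1.6, -1.9, 7.8]
finger_gap: 0.1
```

```bash
python3 -c "
import h
h.crank('pics/a5.png')"
```

```text
n 96 dy,dz 30.1 42.6 r 52.2 deg 35.2
12.8 [-0.8 -1.6  7.5] [ 556.5 -117.8  101.8]
```

View pics/a5.png

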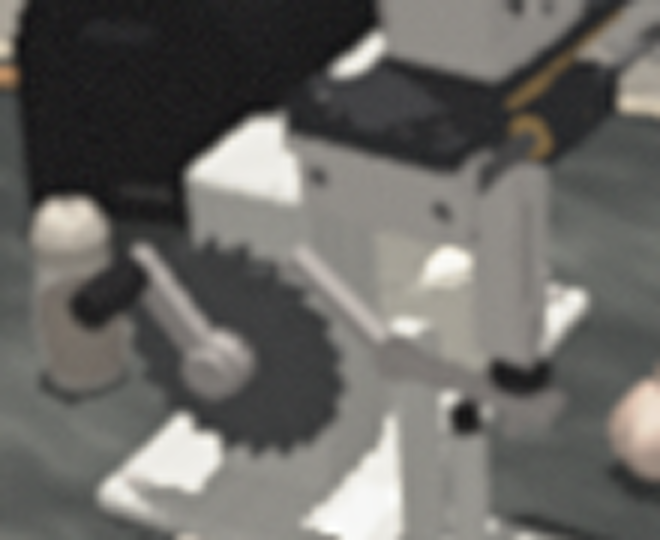

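Emit:
{"api": "arm_command", "payload": {
  "rows": [0,0,0,0,0,0,0,0,0,0,0,0,0,0,0,0,0,0,0,0,0,0,0,0,0]
}}

```text
clock: 13.42
eef_pos: [556.5, -117.8, 101.8]
eef_rot: [3.141, 0.0, 1.79]
wrist_force: [-0.9, -2.4, 7.2]
finger_gap: 0.7
```

Emit:
{"api": "arm_command", "payload": {
  "rows": [0,0,0,0,0,0,0,0,0,0,0,0,0,0,0,0,0,0,0,0,0,0,0,0,0]
}}

```text
clock: 14.05
eef_pos: [556.5, -117.8, 101.8]
eef_rot: [3.141, 0.0, 1.79]
wrist_force: [-0.8, -1.5, 8.0]
finger_gap: 0.6
```

Emit:
{"api": "arm_command", "payload": {
  "rows": [0,0,0,0,0,0,0,0,0,0,0,0,0,0,0,0,0,0,0,0,0,0,0,0,0]
}}

```text
clock: 14.68
eef_pos: [556.4, -117.8, 101.7]
eef_rot: [3.141, 0.0, 1.79]
wrist_force: [-2.0, -1.4, 6.9]
finger_gap: 0.5
```

```bash
python3 -c "
import h
h.crank()"
```

```text
n 103 dy,dz 13.7 51.4 r 53.2 deg 14.9
14.725 [-0.1 -1.9  6.5] [ 556.4 -117.8  101.7]
```

Emit:
{"api": "arm_command", "payload": {
  "rows": [0,0,0,0,0,0,0,0,0,0,0,0,0,0,0,0,0,0,0,0,0,0,20,0,0]
}}

```text
clock: 15.35
eef_pos: [555.4, -117.3, 120.1]
eef_rot: [-3.139, -0.002, 1.79]
wrist_force: [0.1, -0.2, 0.0]
finger_gap: 0.4
```

Emit:
{"api": "arm_command", "payload": {
  "rows": [0,0,20,0,0,0,0,40,0,0,0,0,40,0,0,0,0,0,0,0,0,0,0,0,0]
}}

```text
clock: 15.98
eef_pos: [555.9, -117.4, 220.0]
eef_rot: [-3.14, -0.001, 1.79]
wrist_force: [0.3, -0.3, -0.0]
finger_gap: 0.3
```

Emit:
{"api": "arm_command", "payload": {
  "rows": [0,0,0,0,0,0,0,0,0,0,0,0,0,0,0,0,0,0,0,0,0,0,0,0,0]
}}

```text
clock: 16.6
eef_pos: [556.3, -117.7, 221.3]
eef_rot: [-3.142, -0.0, 1.79]
wrist_force: [-0.4, -0.2, 0.5]
finger_gap: 0.3
```

```bash
python3 -c "
import h
h.crank()"
```

```text
n 108 dy,dz -0.3 53.8 r 53.8 deg -0.4
16.65 [ 0.2 -0.5 -0.1] [ 556.3 -117.7  221.3]
```

Emit:
{"api": "arm_command", "payload": {
  "rows": [0,0,0,0,0,0,0,0,0,0,0,0,0,0,0,0,0,0,0,0,0,0,0,0,0]
}}

```text
clock: 17.27
eef_pos: [556.3, -117.7, 221.3]
eef_rot: [-3.142, 0.0, 1.79]
wrist_force: [0.6, -0.0, 0.1]
finger_gap: 0.3
```

Emit:
{"api": "arm_command", "payload": {
  "rows": [0,0,0,0,0,0,0,0,0,0,0,0,0,0,0,0,0,0,0,0,0,0,0,0,0]
}}

```text
clock: 17.9
eef_pos: [556.3, -117.7, 221.3]
eef_rot: [-3.142, -0.0, 1.79]
wrist_force: [0.1, 0.0, -0.3]
finger_gap: 0.4
```

```bash
python3 -c "
import h
h.crank('pics/a6.png')"
```

```text
n 108 dy,dz -0.3 53.4 r 53.4 deg -0.3
17.95 [ 0.3 -0.8  0.1] [ 556.3 -117.7  221.3]
```

View pics/a6.png

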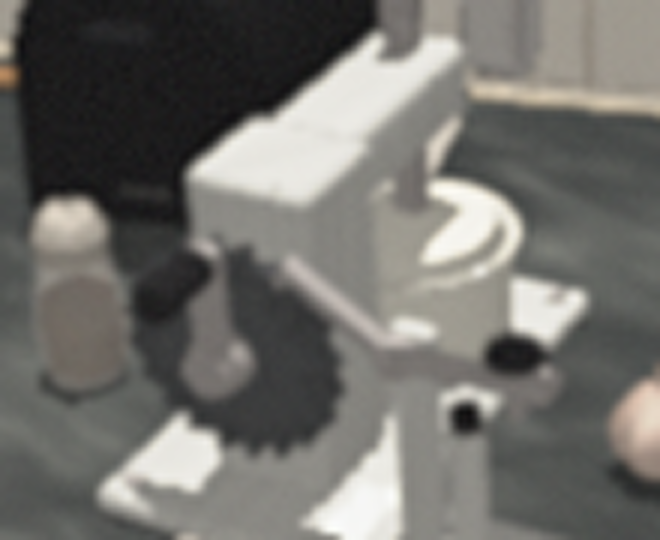

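The crank points straight up with its hub at (215,370) and handle at (175,280). It is stationary, the pawl is in, and the arm is clear. I'm handing in.

```bash
python3 -c "
from cell import manip
print(manip.sign_off())"
```

```text
the job is handed in; nothing more can be done
None
```

The press is eased off: the crank now points straight up, held by the pawl, and I handed the job in at about 18 s of the 58 s allowed.

- **Pressing:** I put the closed fingertips on the thumb screw and pressed down about 7 mm until I felt the rubber stop. The highest force I read was about 11 N, and I held at 7–11 N while the spring turned the crank back from about 123°. I let go at roughly 9° before the top.
- **Final checks:** The camera put the crank at −0.4° and, 1.3 s later, −0.3° from straight up, so it is standing still. I trust that angle to within a few degrees. The pawl nose was in the wheel, the tool was about 100 mm above the screw, and the wrist force was near zero.
- **Surroundings:** The arm never came near the crank or wheel. The salt shaker and garlic looked undisturbed. I did not re-measure the other things round the press.
- **One disagreement:** With the gripper closed, the fingertips sat about 25 mm behind the TCP in both the pictures and the contact height. The description says 11 mm ahead. I therefore found the screw by feel rather than from the stated offset.

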